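Build up the steam bath on the hotplate

ROBOT

A 6-joint arm with a two-finger parallel gripper is mounted at the origin on the work surface. World frame = base frame: x ahead of the robot, y to its left, z up, the work surface at z = 0. Lengths are in mm, angles in rad, forces in N, time in s.
With the tool pointing down it reaches from about 400 to 925 mm from the base axis. Payload 12.5 kg.
Tool frame: the origin (TCP) lies at the very end of the fingers, on their centre line; the grasp point (between the pads) lies 19 mm behind it (env.grasp_offset is the distance from the TCP to the grasp point, in mm); z points along the fingers, y is the direction in which the jaws open and shut (so a half turn about z gives the same grasp; the last joint's range is limited). The gripper opens to 95 mm and grips with 3 to 60 N. Pads are 20 mm wide; open, the fingers measure 119 mm over their backs; the gripper's body (75 mm by 180 mm) begins 59 mm behind the grasp point.
Start: joints at [-1.242, 0.491, 1.559, -0, 1.092, -0.106], TCP at [263.292, -566.854, 214.661] pointing down, gripper open.
Joint ranges: [-3.1, 3.1], [-0.84, 2.19], [0.05, 2.79], [-1.13, 4.28], [0.06, 2.93], [-2.69, 2.69]. Speed limits (rad/s): [2.22, 2.22, 2.79, 3.14, 3.14, 3.14].

INTERFACE

Orientations are given as [roll, pitch, yaw] about the fixed x, y, z axes, in that order (R = Rz(yaw) Ry(pitch) Rx(roll)).
In Python, from cell import env gives the robot as it stands. The module is installed in compiled form; this text tells all that it offers.
- The arm moves only by the shell command python3 -m pendant 'ROWS'. ROWS is JSON, one flat list of numbers, 5 for each row, row after row: the shift along the tool's x, y, z as a fraction of full scale, then the turn about the tool's z as a fraction of full scale, then the gripper's target within -1 to 1 (shut at 1, half-way at 0, fully open at -1). In form: [x, y, z, turn, grip, x, y, z, turn, grip, ...]. A call has 1 to 10 rows; each row shifts and turns the commanded pose from where the row before left it, along the tool's axes as they then stand; what a row does not reach is not made up. Full scale, the value 1, is 0.4 m for a shift and 180 degrees for a turn. A row lasts 1/8 s, in which the tool goes at most 62.5 mm and 10.7 degrees, less where a joint would pass 70% of its speed; a pose out of reach is approached as far as the arm can. A call with a number of a shift or a turn outside -1 to 1 is refused whole. A call with a gripper value outside its range is refused whole. The fingers move at their own pace and stop on an object; the grip force is fixed at half the most. Time passes only in rows, so rows that do not move let the fingers close. It gives the time, the measured TCP pose, the force and the opening at its end, in the units of the state.
- env.state(): the state, without advancing time (a new reading comes with each control period).
- env.read_camera(name): name is "scene" or "top" or "wrist"; returns the picture (384x512x3 uint8, red, green, blue); there is no depth.
- env.camera_model(name): a dict with "fx", "fy", "cx", "cy" (pixels), "k1" (the pictures are not rectified: a ray, as slopes to the right and down, at radius r is drawn at 1 + k1 r^2 times it, then the intrinsics apply), "view" (4x4, takes a point from world to camera coordinates); the wrist camera has in their place "tool_from_camera" (4x4, takes a point from camera to tool coordinates, whose origin is the TCP and whose axes are the flange's). Camera axes: x right, y down, z forward; pixel columns grow to the right and rows downward; lengths in mm; the calibration is good to about 2 mm. A picture is of the moment at which its call begins: read the wrist's pose just before it. camera_model takes no time and is no camera call.
- env.job_done(): hands the job in, once; it reports no verdict.
Trained networks look in the newest picture that a camera, given by its name, has taken for a name from the list of things; names that differ only in an ending like _2 or _b are one class to them, and where a whole thing is asked for, a point or a joint stands for the part that bears it (a point fixed in the world has none). Each returns a list of dicts, best first, with "confidence" (0 to 1); they miss things now and then, are a little off and sometimes report something else, mostly with a low value. They report only what shows in the picture. A call takes as long as a camera call. They do not tell look-alikes from the thing itself.
- env.masks_of(thing, camera): "region" (384x512 bool, what is visible of it).
- env.landmark_of(thing, camera): "xyz" ([x, y, z] in mm, in world coordinates, good to about 4 mm: a listed point, or the origin of a listed thing).
The state is a dict: "t": time; "joints": joint angles; "qvel": joint speeds; "tau": joint torques, N m; "eef_pos": TCP position; "tcp_rot": TCP orientation; "ft_force": force on the tool from outside, world axes, zero at the start; "moment": the same for the moment, N m; "opening": opening from 0.0 (shut) to 1.0 (fully open).
Only numpy, scipy, OpenCV 4.12 (cv2) and the standard library are available. Lean on these libraries where they do the work, as an engineer would, in place of code of your own. Each camera call takes 0.05 s, during which the arm holds its last target.

TASK

Set up the steam bath on the hotplate, building it from the bottom, one piece at a time: stand the steel beaker on the middle of the hotplate's round plate, seat the aluminium ring in the beaker's mouth, seat the crucible in the ring, and last put the lid on the crucible. Each piece must sit level and fully home; set the pieces down rather than dropping them, and leave the mortar, the flask and the wash bottle where they are.

Things in the scene. Friction and masses are not known exactly. Their poses are not given: they have to be found in the camera images.
- plate_centre (a point): Centre of the top of the hotplate's round dark plate (120 mm across), 56 mm above the bench: the beaker's place. The hotplate is fixed: white casing 150 (x) x 160 (y) x 50 mm high, two black knobs on its front (-x, 12 mm out); the plate stands 6 mm above it, centred 10 mm to +x of its middle. Axes are the hotplate's, z up. It stands left or right, beside the balance.
- balance: Bystander, fixed: a grey balance with a casing of the same size as the hotplate's (150 x 160 x 50 mm) but a bright flat rectangular pan (100 x 120 mm, top 56 mm above the bench) and a display on its front. Nothing goes on it. Origin: centre of its underside, z up.
- beaker: Plain straight stainless steel beaker, open at the top: 56 mm outer diameter, 50 mm inner, 75 mm high, wall 3 mm, floor 4 mm thick, about 140 g. Stands upright on the bench. Origin: centre of its underside, z up.
- ring: Flat aluminium ring lying on the bench, 17 mm high, 70 g: a flange 64 mm in diameter between 7 and 17 mm up, below it a collar 7 mm high (41 mm across at the bottom, 43 mm at the flange). Through hole 36 mm (34 mm at the very bottom). On the beaker, collar inside and flange on the rim, its origin is 68 mm above the beaker's. Origin: centre of its underside, z up.
- crucible: White porcelain crucible, open at the top, 52 mm high, 60 g: foot 22 mm across, widening to 28 mm from 10 mm up; shoulder 42 mm across from 24 to 28 mm up; above it an upright cup, 38 mm outer, 32 mm inner diameter. In the ring the shoulder rests on the ring's top: its origin is then 7 mm below the ring's. Origin: centre of its underside, z up.
- lid: Small white porcelain lid lying knob up, 30 g: disc 40 mm across from 5 to 9 mm up, below it a plug 25 mm across (20 mm at the very bottom), above it an upright round knob 14 mm across from 9 to 28 mm up. On the crucible, plug in the mouth and disc on the rim, its origin is 47 mm above the crucible's. Origin: centre of its underside, z up.
- mortar: Bystander, loose: a thick white porcelain mortar (bowl), 82 mm across, 45 mm high, standing in the row among the pieces. Origin: centre of its underside, z up.
- flask: Bystander, loose: an amber conical flask, 64 mm across at the foot, 105 mm high, standing off to one side. Origin: centre of its underside, z up.
- wash_bottle: Bystander, loose: a white plastic bottle with a blue cap, 60 mm across, 160 mm high, standing off to the other side. Origin: centre of its underside, z up.
Mind the look-alikes: they are no part of the job. What is shaped like the crucible but green or red is not meant.

How it is judged:
By the outcome, as a careful person would: the job done as asked, in the order asked, and still so for the second after the job is handed in, with the robot touching nothing.
It also fails if it takes over 102 s, if anything falls off the work surface, if the arm or the gripper's body presses on something with over 40 N, if the wrist force passes 120 N, or if a joint passes its speed limit or range.

## Working session

There is one attempt and no reset: what is moved stays moved. The work goes in short steps, Python scripts to look and compute and a shell command to move; the robot and the scene stay as the last step left them, time stands still between calls to the robot, and variables do not carry over. Pictures are saved under pics/ and viewed, and the job is handed in when it is done.

```bash
ls; mkdir -p pics
cat > h.py <<'E'
import numpy as np, cv2
from cell import env
def snap(n,f):
    im=env.read_camera(n); cv2.imwrite('pics/'+f,im[:,:,::-1]); return im
E
python3 - <<'E'
from h import *
print(env.state())
snap('top','top0.png');snap('scene','scene0.png')
for c in('top','scene','wrist'):print(c,env.camera_model(c))
for n in ['plate_centre','balance','beaker','ring','crucible','lid','mortar','flask','wash_bottle']:
    for c in('top','scene'):
        print(n,c,[(np.round(d['xyz']).tolist(),round(d['confidence'],2)) for d in env.landmark_of(n,c)])
print(env.state()['t'])
E
```

```text
pics
{'t': 0.0, 'joints': array([-1.24161528e+00,  4.91578053e-01,  1.55946385e+00,  1.20391661e-05,
        1.09169981e+00, -1.05605574e-01]), 'qvel': array([ 8.30667796e-04,  1.17054232e-03, -9.53151097e-04,  4.90910255e-04,
       -1.41155506e-03,  7.36115596e-05]), 'tau': array([-2.47808675e-03, -6.12649012e+01, -2.58180410e+01,  6.91357744e-02,
        4.82788298e-02, -9.25320910e-05]), 'eef_pos': array([ 263.19920779, -566.60222733,  214.04530261]), 'tcp_rot': array([-3.14045113e+00, -1.31738917e-04,  4.34780985e-01]), 'ft_force': array([ 0.0203738 ,  0.47008198, -1.26159858]), 'moment': array([ 0.01337297, -0.03185594, -0.06004643]), 'opening': 0.9990060875239756}
top {'fx': 433.41074425827105, 'fy': 433.41074425827105, 'cx': 256.63051720250235, 'cy': 189.93013888455602, 'k1': 0.03375773403881532, 'view': array([[ 8.39302006e-03, -9.99665630e-01,  2.44578232e-02,
        -3.01415674e+01],
       [-9.90947243e-01, -1.15921611e-02, -1.33750452e-01,
         5.25854145e+02],
       [ 1.33989249e-01, -2.31138422e-02, -9.90713193e-01,
         1.17650987e+03],
       [ 0.00000000e+
[... 1475 characters left out ...]
([469.0, -306.0, -1.0], 0.63), ([433.0, -405.0, 2.0], 0.6), ([553.0, -309.0, -2.0], 0.56), ([652.0, -135.0, -2.0], 0.54)]
crucible scene [([461.0, -310.0, -3.0], 0.81), ([388.0, -320.0, -4.0], 0.73), ([432.0, -403.0, 4.0], 0.71)]
lid top [([465.0, 136.0, 1.0], 0.73)]
lid scene [([470.0, 137.0, -1.0], 0.67), ([461.0, -308.0, -1.0], 0.64)]
mortar top [([456.0, -149.0, -3.0], 0.79)]
mortar scene [([461.0, -150.0, -1.0], 0.95), ([470.0, 298.0, 1.0], 0.7), ([646.0, -132.0, -1.0], 0.22)]
flask top [([656.0, 354.0, -3.0], 0.75), ([441.0, -3.0, -2.0], 0.38)]
flask scene [([650.0, 350.0, 3.0], 0.82)]
wash_bottle top [([661.0, -392.0, -3.0], 0.64)]
wash_bottle scene [([660.0, -392.0, -2.0], 0.67)]
1.0
```

View pics/top0.png

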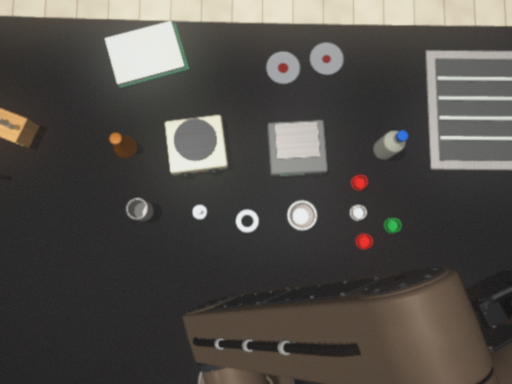

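View pics/scene0.png

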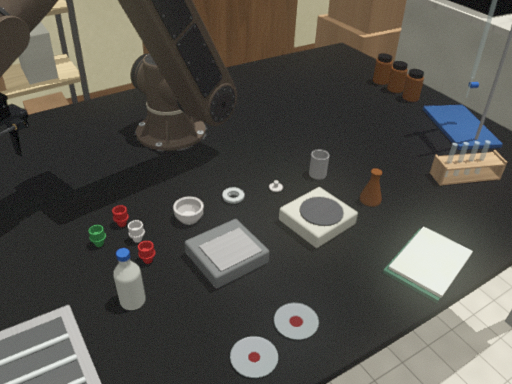

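Top view: beaker (139,209), lid (200,212), ring (247,220), mortar (301,215) and the white crucible (358,212). Red look-alikes stand at (360,182) and (364,241), and a green one at (393,225). The hotplate's round plate is at (195,139) and the balance at (297,147). The scene view agrees with this. Next I'll refine positions by fitting projected solid models to the masks in both views.

```bash
cat >> h.py <<'E'
from scipy.optimize import least_squares
from scipy.spatial.transform import Rotation as Rot
PROF={'beaker':[(28,0),(28,75)],'ring':[(20.5,0),(21.5,7),(32,7),(32,17)],
'crucible':[(11,0),(14,10),(21,24),(21,28),(19,28),(19,52)],
'lid':[(10,0),(12.5,5),(20,5),(20,9),(7,9),(7,28)],
'plate_centre':[(60,-6),(60,0)]}
def view(cam,st=None):
    m=env.camera_model(cam)
    if cam=='wrist':
        T=np.eye(4);T[:3,:3]=Rot.from_euler('xyz',st['tcp_rot']).as_matrix();T[:3,3]=st['eef_pos']
        V=np.linalg.inv(T@m['tool_from_camera'])
    else: V=m['view']
    return V,m
def proj(P,V,m):
    K=np.array([[m['fx'],0,m['cx']],[0,m['fy'],m['cy']],[0,0,1]])
    rv,_=cv2.Rodrigues(V[:3,:3])
    return cv2.projectPoints(np.asarray(P,float).reshape(-1,1,3),rv,V[:3,3],K,np.array([m['k1'],0,0,0]))[0].reshape(-1,2)
def cloud(n):
    a=np.linspace(0,2*np.pi,72,endpoint=False)
    return np.array([(r*np.cos(t),r*np.sin(t),z) for r,z in PROF[n] for t in a])
def hc(p):
    h=cv2.convexHull(np.asarray(p,np.float32)); M=cv2.moments(h)
    return np.array([M['m10']/M['m00'],M['m01']/M['m00'],M['m00']**.5])
def maskpts(r):
    c,_=cv2.findContours(r.astype(np.uint8),cv2.RETR_EXTERNAL,cv2.CHAIN_APPROX_NONE)
    return max(c,key=len).reshape(-1,2)
def pick(n,cam,near,V,m):
    """mask whose centroid is nearest projection of 'near'"""
    C=cloud(n); g=hc(proj(C+near,V,m))[:2]
    best=None
    for d in env.masks_of(n,cam):
        if d['region'].sum()<20: continue
        h=hc(maskpts(d['region'])); e=np.hypot(*(h[:2]-g))
        if best is None or e<best[0]: best=(e,h,d['confidence'])
    return best
def fit(n,obs,x0,z=None):
    """obs: list of (V,m,centroid)"""
    C=cloud(n)
    def f(p):
        q=np.array([p[0],p[1],p[2] if z is None else z])
        return np.concatenate([hc(proj(C+q,V,m))[:2]-h[:2] for V,m,h in obs])
    s=least_squares(f,x0 if z is None else x0[:2],diff_step=1e-3)
    return s.x,np.round(s.fun,2)
E
python3 - <<'E'
from h import *
N={'beaker':(471,297,0),'ring':(442,-1,0),'crucible':(465,-308,0),'lid':(467,136,0)}
for c in('top','scene'): env.read_camera(c)
for n,x in N.items():
    obs=[]
    for c in('top','scene'):
        V,m=view(c); b=pick(n,c,np.array(x),V,m)
        if b is None: print(n,c,'none');continue
        s=hc(proj(cloud(n)+np.array(x),V,m))[2]
        print(n,c,'off %.1f conf %.2f size %.1f model %.1f'%(b[0],b[2],b[1][2],s))
        if b[0]<15: obs.append((V,m,b[1]))
    print(fit(n,obs,x), [np.round(fit(n,[o],x,0)[0],1) for o in obs])
# plate: dark disc
P=(664,150,56);obs=[]
for c in('top','scene'):
    im=cv2.cvtColor(env.read_camera(c),cv2.COLOR_RGB2GRAY);V,m=view(c)
    u=proj([P],V,m)[0].astype(int)
    casing=cv2.fillConvexPoly(np.zeros_like(im),cv2.convexHull(proj(cloud('plate_centre')*1.0+np.array(P),V,m).astype(np.int32)),1)
    k=cv2.dilate(casing,np.ones((7,7)))
    r=((im<120)&(k>0)).astype(np.uint8)
    h=hc(maskpts(r));print(c,u,h,hc(proj(cloud('plate_centre')+np.array(P),V,m)));obs.append((V,m,h))
print(fit('plate_centre',obs,P),[np.round(fit('plate_centre',[o],P,56)[0],1) for o in obs])
E
```

```text
beaker top off 0.9 conf 0.77 size 21.1 model 21.8
beaker scene off 1.0 conf 0.92 size 22.1 model 22.3
(array([470.01276204, 295.80014077,   0.        ]), array([ 0.1 , -0.52, -0.21, -0.96])) [array([468.6, 296. ]), array([474.5, 293.1])]
ring top off 1.3 conf 0.80 size 19.4 model 20.2
ring scene off 0.5 conf 0.57 size 15.2 model 17.0
(array([443.23147942,   1.27647867,   0.        ]), array([ 0.38,  0.12,  0.41, -0.15])) [array([443.6,   2.4]), array([ 4.433e+02, -1.000e-01])]
crucible top off 0.9 conf 0.76 size 12.4 model 14.2
crucible scene off 1.1 conf 0.63 size 16.3 model 16.9
(array([ 467.47419182, -306.93730061,   -0.55851086]), array([-0.16, -0.07, -0.16, -0.02])) [array([ 467.2, -307.2]), array([ 468.4, -306.7])]
lid top off 0.5 conf 0.55 size 11.8 model 12.6
lid scene none
(array([468.3961537 , 136.69489262,   0.        ]), array([0., 0.])) [array([468.4, 136.7])]
top [194 139] [196.23536776 137.60751174  32.63433774] [194.41458657 139.4281376   38.10910832]
scene [320 208] [321.02167126 211.45381084  30.12474066] [320.85144528 210.10631952  32.45894975]
(array([669.37201569, 145.47859756,  56.96697147]), array([-0.18, -0.12, -0.21,  0.03])) [array([669.3, 145.1]), array([668.7, 146.9])]
```

```bash
python3 -m pendant '[0,0,-0.1,0.0461,-1, 0,0,-0.1,0.0461,-1, 0,0,0,0.0461,-1, 0.09,-0.125,0,0,-1, 0.09,-0.125,0,0,-1, 0.09,-0.125,0,0,-1, 0.09,-0.125,0,0,-1, 0.09,-0.125,0,0,-1, 0,0,0,0,-1]'
python3 - <<'E'
from h import *
im=snap('top','top1.png')
for t in (90,120,140,160,180,200):
  P=(666,148,56);obs=[]
  for c in('top','scene'):
    im=cv2.cvtColor(env.read_camera(c),cv2.COLOR_RGB2GRAY);V,m=view(c)
    if t==90: print(c,im[tuple(proj([P],V,m)[0].astype(int)[::-1])], im[tuple(proj([(P[0]-78,P[1]+65,50)],V,m)[0].astype(int)[::-1])])
    k=cv2.fillConvexPoly(np.zeros_like(im),cv2.convexHull(proj(cloud('plate_centre')*1.08+np.array(P),V,m).astype(np.int32)),1)
    r=((im<t)&(k>0)).astype(np.uint8)
    h=hc(maskpts(r));obs.append((V,m,h))
  print(t,obs[0][2],obs[1][2],fit('plate_centre',obs,P),[np.round(fit('plate_centre',[o],P,56)[0],1) for o in obs])
E
```

```text
t: 2.72
eef_pos: [445.0, -313.7, 294.9]
tcp_rot: [3.142, -0.001, 0.005]
ft_force: [-0.1, -0.4, 0.0]
opening: 0.994
top 118 232
scene 113 187
90 [192.38235294 116.03921569   4.12310563] [312.11111111 222.44444444   1.22474487] (array([708.17700407, 126.18441646,  62.79457226]), array([10.76,  7.43, 12.33, -1.96])) [array([731.1, 157.4]), array([692.2,  98.5])]
120 [196.03259191 137.68721038  32.84813541] [320.99706476 211.43221427  30.14133375] (array([669.09079241, 145.8986935 ,  56.69637714]), array([-0.12, -0.08, -0.14,  0.02])) [array([669. , 145.6]), array([668.6, 146.9])]
140 [194.79132501 137.60879382  37.44996662] [321.07288374 211.16455919  30.8058436 ] (array([668.54304581, 148.24275533,  56.50779149]), array([ 0.28,  0.19,  0.33, -0.05])) [array([669.2, 149.1]), array([667.8, 147.8])]
160 [194.8605209  137.8605209   38.19685851] [321.11662404 211.171185    31.2649964 ] (array([668.13575607, 148.37171135,  56.06285081]), array([ 0.18,  0.12,  0.21, -0.03])) [array([668.5, 148.9]), array([667.9, 147.8])]
180 [194.73981016 137.95711893  38.63288754] [321.10567095 211.16468843  31.79622619] (array([667.88164878, 148.66900986,  55.78735296]), array([ 0.2 ,  0.14,  0.24, -0.04])) [array([668.2, 149.2]), array([667.9, 147.8])]
200 [194.85050306 137.95297463  39.03844259] [321.22574539 211.13882316  32.50384593] (array([668.02267445, 148.58877948,  55.95932983]), array([ 0.11,  0.08,  0.13, -0.02])) [array([668.2, 148.9]), array([667.9, 148.2])]
```

```bash
cat >> h.py <<'E'
def wmeas(n,near,f,others=()):
    st=env.state(); snap('wrist',f); V,m=view('wrist',st)
    b=pick(n,'wrist',np.array(near,float),V,m)
    if b is None: print(n,'no mask'); return None
    print(n,'off %.1f conf %.2f cen %s size %.1f model %.1f'%(b[0],b[2],np.round(b[1][:2],1),b[1][2],hc(proj(cloud(n)+np.array(near),V,m))[2]))
    print(' xy at z=%.0f:'%near[2],np.round(fit(n,[(V,m,b[1])],near,near[2])[0],1),'tcp',np.round(st['eef_pos'],1))
    return (V,m,b[1])
E
python3 - <<'E'
from h import *
wmeas('crucible',(467.5,-307,0),'w1.png')
E
```

```text
crucible off 0.0 conf 0.67 cen [255.7 143.5] size 25.7 model 26.6
 xy at z=0: [ 467.6 -307. ] tcp [ 443.1 -317.   294.6]
```

View pics/w1.png

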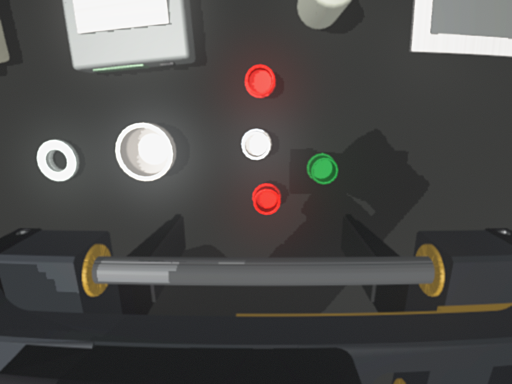

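```bash
python3 -m pendant '[0,-0.15,0,0,-1, 0,-0.15,0,0,-1, 0,-0.15,0,0,-1, 0,-0.15,0,0,-1, 0,-0.15,0,0,-1, 0,0,0,0,-1]'
python3 - <<'E'
from h import *
wmeas('ring',(443,1,0),'w2.png')
E
python3 -m pendant '[0.02,-0.15,0,0,-1, 0.02,-0.15,0,0,-1, 0,-0.03,0,0,-1, 0,0,0,0,-1]'
python3 - <<'E'
from h import *
wmeas('lid',(468,137,0),'w3.png')
E
python3 -m pendant '[0,-0.15,0,0,-1, 0,-0.15,0,0,-1, 0,-0.1,0,0,-1, 0,0,0,0,-1]'
python3 - <<'E'
from h import *
wmeas('beaker',(470,296,0),'w4.png')
E
```

```text
t: 4.22
eef_pos: [442.8, -13.5, 294.9]
tcp_rot: [-3.141, -0.001, 0.006]
ft_force: [-0.3, -0.4, -0.3]
opening: 1.001
ring off 0.9 conf 0.91 cen [252.2 158.6] size 37.3 model 38.1
 xy at z=0: [442.3   2.2] tcp [442.8 -13.5 294.9]
t: 4.82
eef_pos: [459.3, 114.5, 294.4]
tcp_rot: [3.141, 0.0, 0.0]
ft_force: [-0.6, 0.1, -0.8]
opening: 1.0
lid off 0.7 conf 0.95 cen [247.6 152.8] size 22.9 model 23.6
 xy at z=0: [466.9 137.1] tcp [459.3 114.5 294.4]
t: 5.42
eef_pos: [459.4, 275.7, 294.3]
tcp_rot: [3.141, 0.0, 0.001]
ft_force: [1.1, -0.5, -0.5]
opening: 1.003
beaker off 1.0 conf 0.56 cen [247.3 156.7] size 39.5 model 39.9
 xy at z=0: [468.7 296.4] tcp [459.4 275.7 294.3]
```

```bash
python3 -m pendant '[0.025,-0.051,0.05,0,-1, 0,0,0.15,0,-1, 0,0,0.15,0,-1, 0,0,0.05,0,-1, 0,0,0,0,-1]'
python3 - <<'E'
from h import *
o3=wmeas('beaker',(469.3,296.2,0),'w5.png')
obs=[o3] if o3 else []
for c in('top','scene'):
    env.read_camera(c); V,m=view(c); b=pick('beaker',c,np.array((469.3,296.2,0.)),V,m)
    if b: print(c,b); 
    if b and b[0]<4: obs.append((V,m,b[1]))
print(fit('beaker',obs,(469,296,3.)))
print(env.state()['joints'])
E
```

```text
t: 6.15
eef_pos: [469.1, 293.7, 133.6]
tcp_rot: [3.14, 0.002, -0.002]
ft_force: [-0.2, -0.2, 0.6]
opening: 0.998
beaker off 0.7 conf 0.95 cen [259.3 196. ] size 66.1 model 66.6
 xy at z=0: [468.8 296.5] tcp [469.1 293.7 133.6]
top (np.float64(6.1083913772349705), array([138.6043956 , 202.73260073,   6.74536878]), 0.65)
scene (np.float64(0.9030104430009196), array([318.5492278 , 164.45559846,  22.75961335]), 0.83)
(array([467.767256  , 296.60426179,  -3.60231422]), array([-0.09, -0.13, -0.5 , -0.22]))
[ 4.42772825e-01  4.86683565e-01  1.81953783e+00 -1.91627613e-04
  8.33310740e-01  2.01366832e+00]
```

View pics/w5.png

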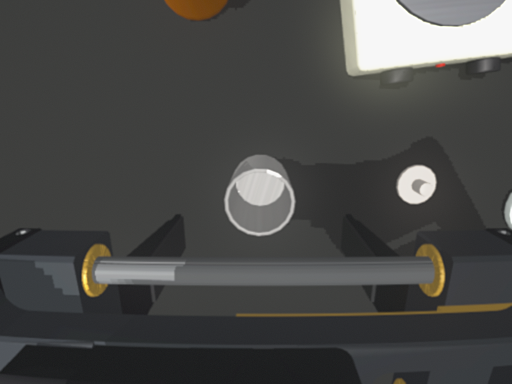

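```bash
python3 -m pendant '[0,-0.007,0.12,0,-1, 0,0,0.124,0,-1, 0,0,0,0,-1, 0,0,0,0,0.3, 0,0,0,0,1, 0,0,0,0,1, 0,0,0,0,1, 0,0,0,0,1, 0,0,0,0,1]'; python3 -m pendant '[0,0,0,0,1, 0,0,0,0,1]'
```

```text
t: 7.58
eef_pos: [469.2, 298.4, 37.4]
tcp_rot: [-3.142, -0.0, 0.0]
ft_force: [-0.3, -1.5, 5.7]
opening: 0.573
t: 7.82
eef_pos: [469.2, 298.4, 37.4]
tcp_rot: [-3.142, -0.0, 0.0]
ft_force: [-0.6, -0.2, 6.4]
opening: 0.573
```

```bash
python3 -m pendant '[0,0,-0.05,0,1, 0,0,-0.1,0,1, 0,0,-0.09,0,1, 0.1,0.075,0,0,1, 0.1,0.075,0,0,1, 0.1,0.075,0,0,1, 0.1,0.075,0,0,1, 0.0975,0.075,0,0,1, 0,0,0,0,1, 0,0,0,0,1]'
python3 - <<'E'
from h import *
s=env.state(); print(s['eef_pos'],s['ft_force'])
snap('wrist','w6.png')
E
```

```text
t: 9.07
eef_pos: [667.4, 148.5, 132.4]
tcp_rot: [3.141, 0.001, 0.0]
ft_force: [-0.6, 0.9, -2.4]
opening: 0.573
[667.39565778 148.52298883 132.40838704] [-0.62187823  0.90617962 -2.37257337]
```

View pics/w6.png

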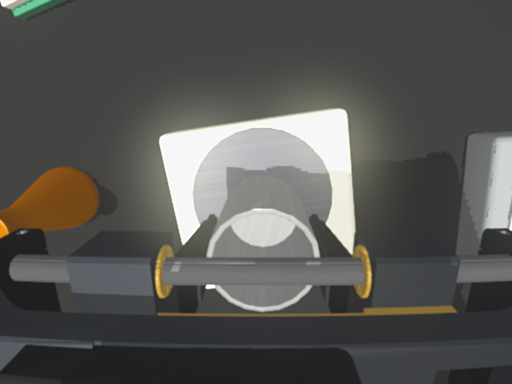

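The held beaker (centre column about 263) lines up with the plate, whose edges are at columns 193 and 332. Lowering it.

```bash
python3 -m pendant '[0.002,0,0.045,0,1, 0,0,0.035,0,1, 0,0,0.01,0,1, 0,0,0,0,1]'; python3 -m pendant '[0,0,0.004,0,1, 0,0,0,0,1]';python3 -m pendant '[0,0,0.003,0,1, 0,0,0,0,1]'
```

```text
t: 9.62
eef_pos: [668.7, 148.6, 96.5]
tcp_rot: [3.141, 0.001, 0.001]
ft_force: [-0.7, 0.6, -1.0]
opening: 0.574
t: 9.88
eef_pos: [669.0, 148.5, 95.7]
tcp_rot: [3.142, -0.0, 0.0]
ft_force: [0.3, 0.2, -1.2]
opening: 0.571
t: 10.12
eef_pos: [668.9, 148.4, 94.2]
tcp_rot: [3.142, -0.0, 0.0]
ft_force: [-0.3, 0.1, -0.3]
opening: 0.574
```

```bash
python3 -m pendant '[0,0,0.0025,0,1, 0,0,0,0,1]';python3 -m pendant '[0,0,0.0025,0,1, 0,0,0,0,1]'
```

```text
t: 10.38
eef_pos: [669.0, 148.5, 93.5]
tcp_rot: [3.142, -0.0, 0.0]
ft_force: [0.4, -0.5, 2.8]
opening: 0.572
t: 10.62
eef_pos: [669.0, 148.5, 93.4]
tcp_rot: [3.142, -0.001, 0.0]
ft_force: [-3.1, -1.5, 10.2]
opening: 0.568
```

```bash
python3 -m pendant '[0,0,-0.001,0,0, 0,0,0,0,-0.5, 0,0,0,0,-0.7, 0,0,0,0,-0.7, 0,0,0,0,-0.7, 0,0,-0.06,0,-0.7, 0,0,-0.15,0,-0.7, 0,0,-0.15,0,-0.8, -0.12,0,0,0,-0.8, 0,0,0,0,-0.8]'
python3 - <<'E'
from h import *
near=(669,148.5,56.)
o=wmeas('beaker',near,'w7.png'); obs=[o] if o else []
for c in('top','scene'):
    snap(c,'b_%s.png'%c); V,m=view(c); b=pick('beaker',c,np.array(near),V,m)
    if b: print(c,b, fit('beaker',[(V,m,b[1])],near,56))
    if b and b[0]<6: obs.append((V,m,b[1]))
print(fit('beaker',obs,near))
E
```

```text
t: 11.88
eef_pos: [618.6, 148.6, 237.6]
tcp_rot: [3.142, 0.0, 0.001]
ft_force: [0.7, 0.3, -0.5]
opening: 0.897
beaker off 0.8 conf 0.95 cen [262.8 133.3] size 54.1 model 55.2
 xy at z=56: [668.3 148.7] tcp [618.6 148.6 237.6]
scene (np.float64(0.531638597656246), array([323.84578252, 199.29446138,  25.61249695]), 0.74) (array([670.55340651, 148.7853351 ]), array([ 0., -0.]))
(array([668.38699917, 148.77897967,  54.91542565]), array([-0.14, -0.14, -0.56, -0.13]))
```

View pics/w7.png

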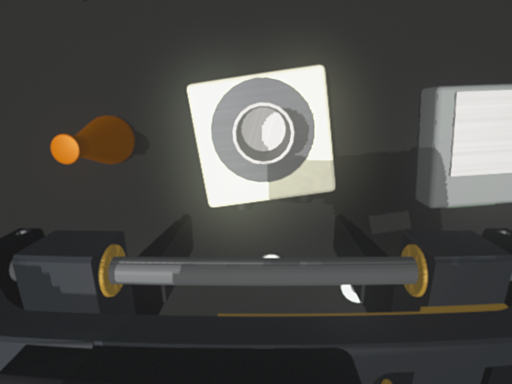

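View pics/b_scene.png

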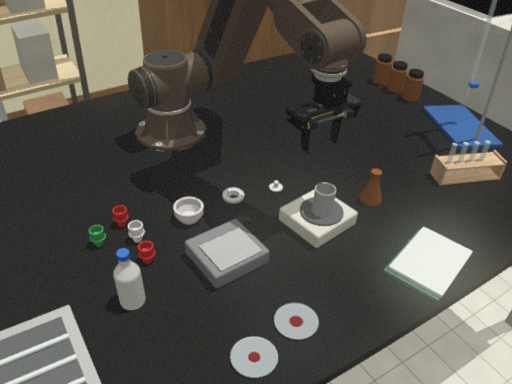

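The beaker stands upright, concentric on the plate: the wrist view shows the disc centre at about (263,130) with the beaker in it. Next, the ring.

```bash
python3 -m pendant '[-0.11,0.0916,0,0,-0.9, -0.11,0.0916,0,0,-1, -0.11,0.0916,0,0,-1, -0.11,0.0916,0,0,-1, 0,0,0.15,0,-1, 0,0,0.15,0,-1, 0,0,0.05,0,-1, 0,0,0,0,-1]'
python3 - <<'E'
from h import *
near=(442.5,2.,0.)
o=wmeas('ring',near,'w8.png'); obs=[o] if o else []
for c in('top','scene'):
    env.read_camera(c); V,m=view(c); b=pick('ring',c,np.array(near),V,m)
    if b and b[0]<6: obs.append((V,m,b[1]))
print(len(obs),fit('ring',obs,(442,2,3.)))
E
```

```text
t: 13.18
eef_pos: [444.7, 1.7, 95.3]
tcp_rot: [-3.141, 0.003, 0.0]
ft_force: [-0.5, 0.5, 0.3]
opening: 0.999
ring off 0.1 conf 0.97 cen [262.5 195.7] size 64.3 model 65.8
 xy at z=0: [442.6   2. ] tcp [444.7   1.7  95.3]
2 (array([ 4.42571954e+02,  2.01639165e+00, -7.14343074e-02]), array([-0.03, -0.03, -0.13, -0.04]))
```

View pics/w8.png

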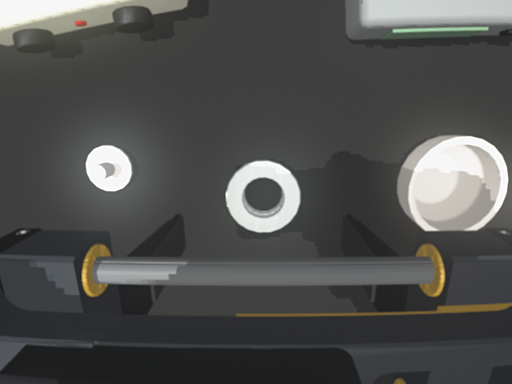

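Ring centred at (262,196), measured (442.6, 2.0, 0). Descending.

```bash
python3 -m pendant '[0,0,0.12,0,-1, 0,0,0.09,0,-1, 0,0,0,0,-1, 0,0,0,0,-1]'
```

```text
t: 13.98
eef_pos: [445.5, 1.8, 13.8]
tcp_rot: [3.141, -0.001, 0.0]
ft_force: [-0.6, 0.4, 0.5]
opening: 0.999
```

```bash
python3 -m pendant '[-0.007,0,0.024,0,-1, 0,0,0,0,-1, 0,0,0,0,-1]';  python3 -m pendant '[0,0,0,0,0.3, 0,0,0,0,1, 0,0,0,0,1, 0,0,0,0,1, 0,0,0,0,1, 0,0,0,0,1]'
```

```text
t: 14.35
eef_pos: [442.2, 1.8, 3.3]
tcp_rot: [3.141, -0.0, 0.0]
ft_force: [1.1, 0.0, 0.3]
opening: 0.999
t: 15.1
eef_pos: [442.1, 1.8, 3.0]
tcp_rot: [3.142, -0.0, 0.0]
ft_force: [-0.3, -0.1, 0.4]
opening: 0.66
```

```bash
python3 -m pendant '[0,0,-0.06,0,1, 0,0,-0.14,0,1, 0,0,-0.14,0,1, 0,0,-0.08,0,1, 0.113,-0.0735,0,0,1, 0.113,-0.0735,0,0,1, 0.113,-0.0735,0,0,1, 0.113,-0.0735,0,0,1, 0.113,-0.0735,0,0,1, 0,0,0,0,1]'
python3 -m pendant '[0,0,0,0,1]'
python3 - <<'E'
from h import *
near=np.array(env.state()['eef_pos'])+(.5,0,-3)
wmeas('ring',near,'w9.png')
E
```

```text
t: 16.35
eef_pos: [669.6, 150.7, 169.6]
tcp_rot: [-3.142, 0.0, 0.002]
ft_force: [-1.4, 0.0, -0.6]
opening: 0.663
t: 16.48
eef_pos: [667.3, 148.8, 170.3]
tcp_rot: [3.141, 0.002, 0.001]
ft_force: [-0.2, -0.2, -0.1]
opening: 0.664
ring off 11.3 conf 0.70 cen [262.7 224.1] size 84.0 model 99.1
 xy at z=167: [674.7 148.9] tcp [667.3 148.8 170.3]
```

View pics/w9.png

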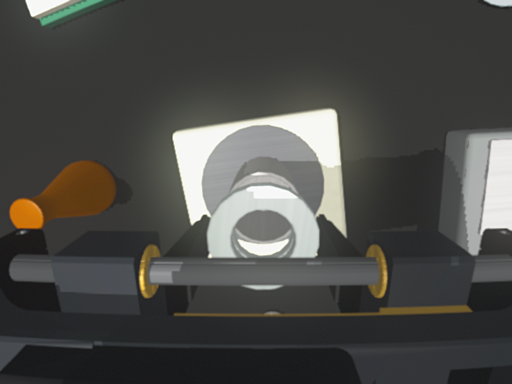

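The ring is held centred (about (263,235)) above the beaker; the mask is biased because the gripper bar covers part of it. Lowering.

```bash
python3 -m pendant '[0.002,0,0.06,0,1, 0,0,0.03,0,1, 0,0,0,0,1, 0,0,0,0,1]';python3 -m pendant '[0,0,0.008,0,1, 0,0,0,0,1]'; python3 -m pendant '[0,0,0.005,0,1, 0,0,0,0,1]'
```

```text
t: 17.08
eef_pos: [669.1, 148.8, 135.8]
tcp_rot: [-3.142, -0.001, 0.0]
ft_force: [-0.7, 0.2, -1.2]
opening: 0.662
t: 17.32
eef_pos: [668.8, 148.9, 131.9]
tcp_rot: [3.142, -0.0, 0.0]
ft_force: [-0.1, 0.2, -0.6]
opening: 0.664
t: 17.58
eef_pos: [668.8, 148.9, 129.7]
tcp_rot: [3.142, 0.0, 0.0]
ft_force: [0.5, -0.5, -0.4]
opening: 0.662
```

```bash
python3 -m pendant '[0,0,0.004,0,1, 0,0,0,0,1]';python3 -m pendant '[0,0,0.003,0,1, 0,0,0,0,1]'; python3 -m pendant '[0,0,0.003,0,1, 0,0,0,0,1]'
```

```text
t: 17.82
eef_pos: [668.8, 148.9, 128.1]
tcp_rot: [3.142, 0.0, 0.0]
ft_force: [-0.2, 0.1, -0.7]
opening: 0.662
t: 18.08
eef_pos: [669.0, 148.9, 127.1]
tcp_rot: [3.142, -0.0, 0.0]
ft_force: [1.0, 0.1, 1.1]
opening: 0.664
t: 18.32
eef_pos: [669.1, 149.0, 127.1]
tcp_rot: [-3.142, -0.001, 0.0]
ft_force: [-2.4, -0.8, 9.4]
opening: 0.662
```

Contact at the expected height (127.1). Releasing and checking.

```bash
python3 -m pendant '[0,0,-0.001,0,-0.5, 0,0,0,0,-0.7, 0,0,0,0,-0.8, 0,0,0,0,-0.8, 0,0,0,0,-0.8, 0,0,-0.06,0,-0.8, 0,0,-0.15,0,-0.9, 0,0,-0.1,0,-1, -0.12,0,0,0,-1, 0,0,0,0,-1]'
python3 - <<'E'
from h import *
near=(669.,148.8,124.)
o=wmeas('ring',near,'w10.png'); obs=[o] if o else []
o=wmeas('beaker',(669.,148.8,56.),'w10b.png')
for c in('scene',):
    snap(c,'c_%s.png'%c); V,m=view(c); b=pick('ring',c,np.array(near),V,m)
    print(c,b)
    if b and b[0]<6: obs.append((V,m,b[1]))
print(len(obs),fit('ring',obs,near))
E
```

```text
t: 19.58
eef_pos: [618.6, 149.1, 251.1]
tcp_rot: [3.142, 0.0, 0.001]
ft_force: [-0.1, -0.2, -0.0]
opening: 0.998
ring off 0.8 conf 0.73 cen [262.6 131.5] size 61.6 model 62.3
 xy at z=124: [669.5 149.3] tcp [618.6 149.1 251.1]
beaker off 0.8 conf 0.56 cen [262.6 133.7] size 30.4 model 52.6
 xy at z=56: [669.6 149.2] tcp [621.1 149.  250.7]
scene (np.float64(1.1344951468110982), array([326.29604897, 187.27323317,  17.3060683 ]), 0.74)
2 (array([669.56042312, 149.41926033, 122.23357731]), array([-0.16, -0.17, -0.64, -0.14]))
```

View pics/w10.png

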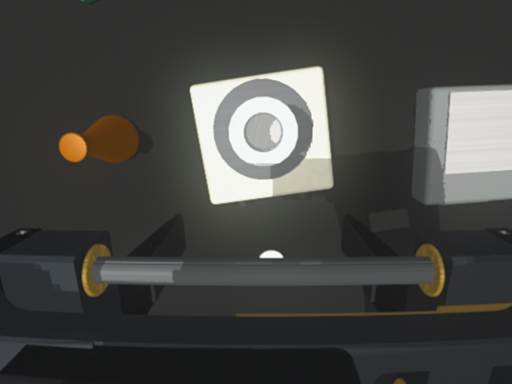

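View pics/c_scene.png

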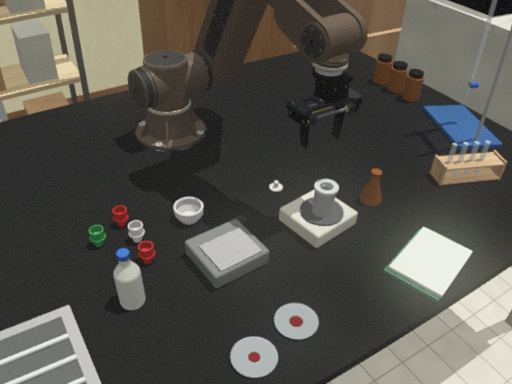

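The ring sits level and concentric on the beaker in both views, at (669.5, 149.3). Next, the white crucible.

```bash
python3 -m pendant '[-0.0425,0.127,0,0,-1, -0.0425,0.127,0,0,-1, -0.0425,0.127,0,0,-1, -0.0425,0.127,0,0,-1, -0.0425,0.127,0,0,-1, -0.0425,0.127,0,0,-1, -0.0425,0.127,0,0,-1, -0.0425,0.127,0,0,-1, -0.0425,0.127,0,0,-1, 0,0,0,0,-0.5]'
python3 -m pendant '[0,0,0.15,0,-0.4, 0,0,0.13,0,-0.4, 0,0,0,0,-0.4, 0,0,0,0,-0.4]'
python3 - <<'E'
from h import *
near=(467.5,-307.,0.)
o=wmeas('crucible',near,'w11.png'); obs=[o] if o else []
for c in('top','scene'):
    env.read_camera(c); V,m=view(c); b=pick('crucible',c,np.array(near),V,m)
    if b and b[0]<4: obs.append((V,m,b[1]))
print(len(obs),fit('crucible',obs,(467,-307,3.)),env.state()['eef_pos'])
E
```

```text
t: 21.12
eef_pos: [467.1, -311.6, 249.7]
tcp_rot: [3.141, 0.0, -0.004]
ft_force: [0.6, 0.4, -0.8]
opening: 0.94
t: 21.62
eef_pos: [469.0, -308.6, 139.8]
tcp_rot: [3.14, -0.001, 0.001]
ft_force: [-0.8, 0.4, 0.3]
opening: 0.701
crucible off 0.8 conf 0.74 cen [260.3 190.5] size 40.8 model 41.8
 xy at z=0: [ 467.1 -306.4] tcp [ 469.  -308.6  139.8]
1 (array([ 467.80723273, -306.43405844,    2.78477139]), array([-0., -0.])) [ 468.33456701 -308.52015475  139.37932571]
```

View pics/w11.png

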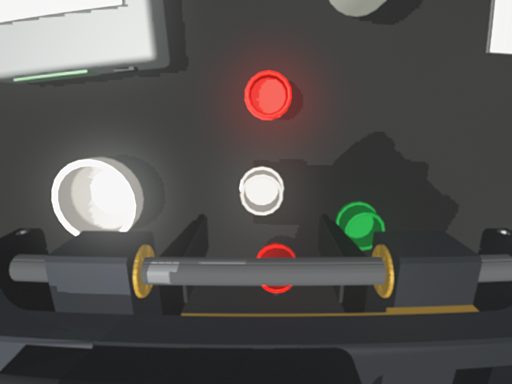

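```bash
python3 -m pendant '[-0.002,-0.0045,0.13,0,-0.4, 0,0,0.11,0,-0.4, 0,0,0.02,0,-0.4, 0,0,0,0,-0.4, 0,0,0,0,-0.4]'
```

```text
t: 22.55
eef_pos: [467.9, -307.1, 35.9]
tcp_rot: [3.14, -0.002, 0.0]
ft_force: [0.4, 0.2, 0.0]
opening: 0.703
```

```bash
python3 -m pendant '[-0.001,0,0.011,0,-0.4, 0,0,0,0,-0.4, 0,0,0,0,-0.4]'; python3 -m pendant '[0,0,0,0,0, 0,0,0,0,0.3, 0,0,0,0,1, 0,0,0,0,1, 0,0,0,0,1, 0,0,0,0,1]'
```

```text
t: 22.92
eef_pos: [466.9, -306.6, 30.1]
tcp_rot: [3.141, -0.0, 0.0]
ft_force: [0.1, 0.5, 0.2]
opening: 0.697
t: 23.68
eef_pos: [466.8, -306.5, 29.8]
tcp_rot: [3.142, 0.0, 0.0]
ft_force: [0.1, -0.2, -0.9]
opening: 0.401
```

```bash
python3 -m pendant '[0,0,-0.06,0,1, 0,0,-0.14,0,1, 0,0,-0.14,0,1, 0,0,-0.085,0,1, 0,0,0,0,1]'; python3 -m pendant '[0.056,-0.1265,0,0,1, 0.056,-0.1265,0,0,1, 0.056,-0.1265,0,0,1, 0.056,-0.1265,0,0,1, 0.056,-0.1265,0,0,1, 0.056,-0.1265,0,0,1, 0.056,-0.1265,0,0,1, 0.056,-0.1265,0,0,1, 0.056,-0.1265,0,0,1, 0,0,0,0,1]'; python3 -m pendant '[0,0,0,0,1, 0,0,0,0,1]'
python3 - <<'E'
from h import *
wmeas('ring',(669.5,149.3,124.),'w12.png')
E
```

```text
t: 24.3
eef_pos: [467.4, -307.0, 202.2]
tcp_rot: [3.138, -0.004, 0.0]
ft_force: [0.3, -0.4, -1.1]
opening: 0.403
t: 25.55
eef_pos: [668.3, 152.2, 197.1]
tcp_rot: [3.142, 0.003, 0.004]
ft_force: [-0.9, -0.6, -0.2]
opening: 0.405
t: 25.8
eef_pos: [667.9, 147.7, 199.3]
tcp_rot: [3.141, 0.001, -0.001]
ft_force: [0.9, 0.7, -1.0]
opening: 0.405
ring off 7.8 conf 0.89 cen [261.  190.5] size 61.9 model 71.3
 xy at z=124: [676. 149.] tcp [667.9 147.7 199.3]
```

View pics/w12.png

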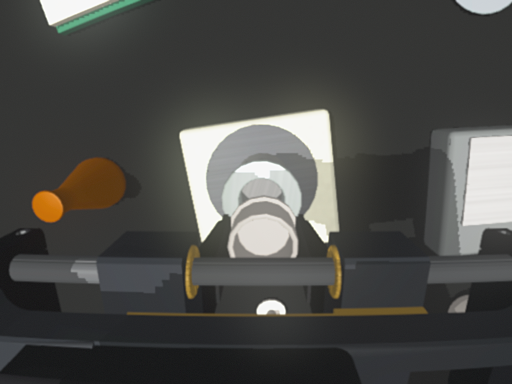

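The crucible is upright in the jaws at (263,240). The ring mask is partly hidden, so I'm using the earlier fix of (669.5, 149.3).

```bash
python3 -m pendant '[0.0025,-0.0033,0.04,0,1, 0,0,0.025,0,1, 0,0,0,0,1, 0,0,0,0,1]';python3 -m pendant '[0,0,0.03,0,1, 0,0,0,0,1, 0,0,0,0,1]'; python3 -m pendant '[0,0,0.02,0,1, 0,0,0,0,1, 0,0,0,0,1]'
```

```text
t: 26.4
eef_pos: [669.4, 150.2, 173.9]
tcp_rot: [3.142, -0.0, 0.0]
ft_force: [0.4, -0.2, -0.5]
opening: 0.402
t: 26.78
eef_pos: [669.3, 150.2, 161.8]
tcp_rot: [3.142, -0.0, 0.0]
ft_force: [-0.9, 0.1, -0.7]
opening: 0.408
t: 27.15
eef_pos: [669.3, 150.2, 153.8]
tcp_rot: [3.142, 0.0, 0.0]
ft_force: [-0.4, 0.9, -0.4]
opening: 0.406
```

```bash
python3 -m pendant '[0,0.0025,0.01,0,1, 0,0,0,0,1, 0,0,0,0,1]';python3 -m pendant '[0,0,0.005,0,1, 0,0,0,0,1]'; python3 -m pendant '[0,0,0.003,0,1, 0,0,0,0,1]'
```

```text
t: 27.52
eef_pos: [669.3, 149.2, 149.8]
tcp_rot: [3.142, -0.0, 0.0]
ft_force: [0.8, -0.8, -1.0]
opening: 0.401
t: 27.78
eef_pos: [669.2, 149.2, 147.6]
tcp_rot: [3.141, 0.0, 0.0]
ft_force: [0.1, 0.2, -0.0]
opening: 0.399
t: 28.02
eef_pos: [669.4, 149.2, 146.9]
tcp_rot: [3.142, -0.0, 0.0]
ft_force: [0.2, 0.2, 2.9]
opening: 0.401
```

```bash
python3 -m pendant '[0,0,0.0015,0,1, 0,0,0,0,1]'
```

```text
t: 28.28
eef_pos: [669.5, 149.3, 146.8]
tcp_rot: [-3.141, -0.001, 0.0]
ft_force: [-1.2, 0.1, 6.6]
opening: 0.403
```

Seated at the predicted 146.8. Releasing.

```bash
python3 -m pendant '[0,0,-0.001,0,0, 0,0,0,0,-0.2, 0,0,0,0,-0.4, 0,0,0,0,-0.4, 0,0,0,0,-0.4, 0,0,-0.06,0,-0.4, 0,0,-0.15,0,-0.4, 0,0,-0.06,0,-0.4, -0.12,0,0,0,-0.4, 0,0,0,0,-0.4]'
python3 -m pendant '[0,0,0,0,-0.4]'
python3 - <<'E'
from h import *
near=(669.5,149.2,117.)
PROF['crucible']=[(21,24),(21,28),(19,28),(19,52)]
o=wmeas('crucible',near,'w13.png'); obs=[o] if o else []
snap('scene','d_scene.png'); V,m=view('scene'); b=pick('crucible','scene',np.array(near),V,m); print(b)
if b and b[0]<6: obs.append((V,m,b[1]))
print(len(obs),fit('crucible',obs,near))
E
```

```text
t: 29.52
eef_pos: [619.0, 149.4, 255.1]
tcp_rot: [3.141, 0.0, 0.001]
ft_force: [-0.4, -0.2, -0.0]
opening: 0.698
t: 29.65
eef_pos: [621.7, 149.3, 254.8]
tcp_rot: [-3.142, -0.001, 0.0]
ft_force: [-0.6, 0.0, 0.6]
opening: 0.699
crucible off 0.6 conf 0.95 cen [262.5 136.2] size 40.9 model 41.9
 xy at z=117: [669.8 149.6] tcp [621.7 149.3 254.8]
(np.float64(0.58558780287529), array([326.62105969, 181.55868545,  15.76388277]), 0.54)
2 (array([669.67670364, 149.57054482, 115.16764151]), array([-0.01, -0.01, -0.05, -0.01]))
```

View pics/w13.png

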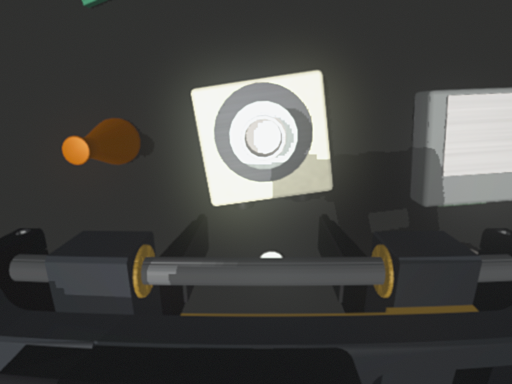

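View pics/d_scene.png

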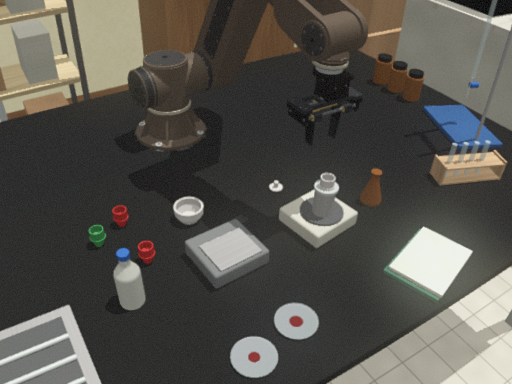

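The crucible is seated concentric and upright in both views. Last, the lid.

```bash
python3 -m pendant '[-0.1283,0.0103,0,0,-0.4, -0.1283,0.0103,0,0,-0.4, -0.1283,0.0103,0,0,-0.4, 0,0,0.15,0,-0.4, 0,0,0.15,0,-0.4, 0,0,0.05,0,-0.4, 0,0,0,0,-0.4, 0,0,0,0,-0.4, 0,0,0,0,-0.4]'
python3 - <<'E'
from h import *
near=(467.,137.,0.)
o=wmeas('lid',near,'w14.png'); obs=[o] if o else []
for c in('top','scene'):
    env.read_camera(c); V,m=view(c); b=pick('lid',c,np.array(near),V,m)
    if b and b[0]<4: obs.append((V,m,b[1]))
print(len(obs),fit('lid',obs,(467,137,3.)),env.state()['eef_pos'])
E
```

```text
t: 30.98
eef_pos: [467.9, 136.9, 115.5]
tcp_rot: [-3.141, -0.002, 0.0]
ft_force: [-0.7, 0.4, 0.3]
opening: 0.698
lid no mask
1 (array([468.1919511 , 135.52928262,   0.56902496]), array([-0.,  0.])) [467.43188486 136.81413264 114.72844665]
```

View pics/w14.png

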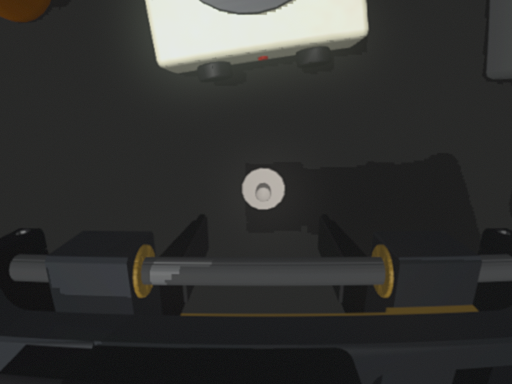

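The lid is at (263,189) and the network missed it. I'll measure it by brightness and raise z from a second height.

```bash
cat >> h.py <<'E'
def lidb(st,im,near,V,m):
    g=cv2.cvtColor(im,cv2.COLOR_RGB2GRAY); k=np.zeros_like(g)
    cv2.fillConvexPoly(k,cv2.convexHull((proj(cloud('lid')*1.2+np.array(near),V,m)).astype(np.int32)),1)
    return hc(maskpts((g>115)&(k>0)))
E
python3 - <<'E'
from h import *
st=env.state(); im=env.read_camera('wrist');V,m=view('wrist',st);near=(467.,137.,0.)
h=lidb(st,im,near,V,m);print(h,hc(proj(cloud('lid')+np.array(near),V,m)),fit('lid',[(V,m,h)],near,0),st['eef_pos'])
E
python3 -m pendant '[0,0,0.1,0,-0.4, 0,0,0.05,0,-0.4, 0,0,0,0,-0.4, 0,0,0,0,-0.4]'
python3 - <<'E'
from h import *
st=env.state(); im=snap('wrist','w15.png');V,m=view('wrist',st);near=(467.,137.,0.)
h=lidb(st,im,near,V,m);print(h,hc(proj(cloud('lid')+np.array(near),V,m)),fit('lid',[(V,m,h)],near,0),st['eef_pos'])
E
```

```text
[262.89983885 187.93987852  36.66742423] [262.57559204 187.37857388  37.45225597] (array([466.45137758, 136.69302924]), array([0., 0.])) [467.43188486 136.81413264 114.72844665]
t: 31.82
eef_pos: [467.7, 136.9, 55.1]
tcp_rot: [-3.142, -0.001, 0.0]
ft_force: [0.1, -0.1, 0.1]
opening: 0.701
[262.95989681 207.97451532  46.17358552] [262.65874365 207.07673485  46.63426138] (array([466.28543905, 136.77172142]), array([-0., -0.])) [467.67813371 136.88082098  55.06446999]
```

View pics/w15.png

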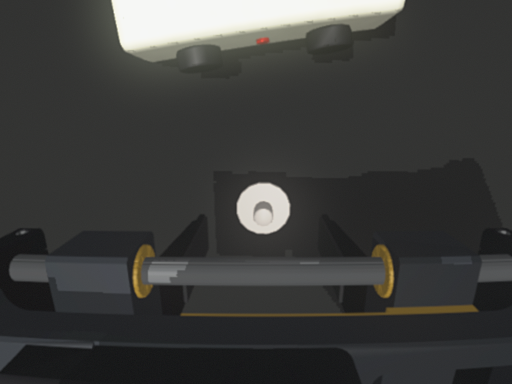

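Both heights agree: the lid is at (466.4, 136.8) with its base on the bench. Descending to TCP z ≈ 12.

```bash
python3 -m pendant '[-0.0025,0,0.05,0,-0.4, 0,0,0.05,0,-0.4, 0,0,0,0,-0.4, 0,0,0,0,-0.4]'; python3 -m pendant '[0,0,0.0035,0,-0.4, 0,0,0,0,-0.4, 0,0,0,0,-0.4]'
```

```text
t: 32.38
eef_pos: [466.8, 136.9, 15.4]
tcp_rot: [-3.142, -0.001, 0.0]
ft_force: [0.0, 0.6, 0.9]
opening: 0.703
t: 32.75
eef_pos: [466.4, 136.8, 13.3]
tcp_rot: [3.142, -0.0, 0.0]
ft_force: [-0.7, 0.0, -0.2]
opening: 0.702
```

```bash
python3 -m pendant '[0,0,0.003,0,0, 0,0,0,0,0.4, 0,0,0,0,0.6, 0,0,0,0,1, 0,0,0,0,1, 0,0,0,0,1, 0,0,0,0,1]'; python3 -m pendant '[0,0,0,0,1, 0,0,0,0,1]'
```

```text
t: 33.62
eef_pos: [466.3, 136.8, 11.8]
tcp_rot: [3.141, -0.0, 0.0]
ft_force: [0.4, -1.0, -0.1]
opening: 0.137
t: 33.88
eef_pos: [466.3, 136.8, 11.8]
tcp_rot: [3.142, -0.0, 0.0]
ft_force: [-0.1, 0.5, -0.3]
opening: 0.137
```

```bash
python3 -m pendant '[0,0,-0.06,0,1, 0,0,-0.14,0,1, 0,0,-0.15,0,1, 0,0,-0.15,0,1, 0,0,-0.045,0,1, 0.127,-0.008,0,0,1, 0.127,-0.008,0,0,1, 0.127,-0.008,0,0,1, 0.127,-0.008,0,0,1, 0,0,0,0,1]'; python3 -m pendant '[0,0,0,0,1, 0,0,0,0,1]'
python3 - <<'E'
from h import *
print(env.state()['eef_pos']); snap('wrist','w16.png')
E
```

```text
t: 35.12
eef_pos: [671.5, 149.5, 228.0]
tcp_rot: [3.141, 0.001, -0.0]
ft_force: [-1.0, -0.4, -1.5]
opening: 0.139
t: 35.38
eef_pos: [668.7, 149.7, 230.2]
tcp_rot: [3.142, 0.0, 0.0]
ft_force: [-0.2, 0.8, -0.3]
opening: 0.139
[668.6695447  149.72206988 230.20940501]
```

View pics/w16.png

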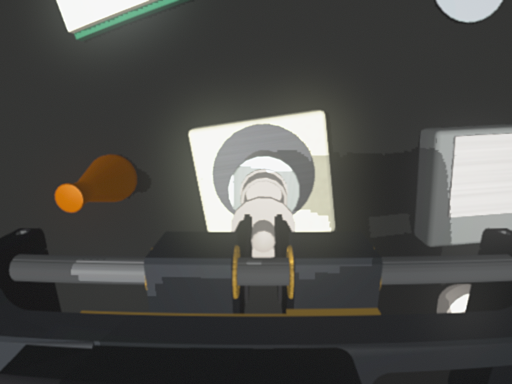

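The lid is held level (disc around (263,218)), in line with the crucible. Lowering.

```bash
python3 -m pendant '[0.0015,0,0.07,0,1, 0,0,0.04,0,1, 0,0,0,0,1, 0,0,0,0,1]';python3 -m pendant '[0,0,0.005,0,1, 0,0,0,0,1, 0,0,0,0,1]'
```

```text
t: 35.92
eef_pos: [670.4, 149.7, 186.7]
tcp_rot: [-3.142, -0.001, 0.0]
ft_force: [-0.5, 0.8, -0.6]
opening: 0.137
t: 36.3
eef_pos: [670.2, 149.7, 184.0]
tcp_rot: [3.142, -0.0, 0.0]
ft_force: [-0.3, -0.6, -0.4]
opening: 0.137
```

```bash
python3 -m pendant '[-0.0013,0,0.009,0,1, 0,0,0,0,1, 0,0,0,0,1]';python3 -m pendant '[0,0,0.005,0,1, 0,0,0,0,1]';python3 -m pendant '[0,0,0.004,0,1, 0,0,0,0,1]';python3 -m pendant '[0,0,0.002,0,1, 0,0,0,0,1]'
```

```text
t: 36.67
eef_pos: [669.6, 149.7, 180.2]
tcp_rot: [3.142, 0.0, 0.0]
ft_force: [-0.8, -0.2, 0.1]
opening: 0.138
t: 36.92
eef_pos: [669.5, 149.7, 178.0]
tcp_rot: [3.141, 0.0, 0.0]
ft_force: [0.1, -0.7, -0.1]
opening: 0.139
t: 37.17
eef_pos: [669.5, 149.7, 176.5]
tcp_rot: [3.141, 0.0, 0.0]
ft_force: [0.5, 1.3, -0.4]
opening: 0.142
t: 37.42
eef_pos: [669.6, 149.7, 175.9]
tcp_rot: [3.142, -0.0, 0.0]
ft_force: [-0.5, 0.1, 0.4]
opening: 0.139
```

```bash
python3 -m pendant '[0,0,0.002,0,1, 0,0,0,0,1]'
```

```text
t: 37.67
eef_pos: [669.8, 149.7, 175.8]
tcp_rot: [-3.142, -0.001, 0.0]
ft_force: [-1.3, -0.9, 5.4]
opening: 0.138
```

Contact at the predicted 175.8. Releasing and backing off.

```bash
python3 -m pendant '[0,0,-0.001,0,0.6, 0,0,0,0,0.3, 0,0,0,0,0, 0,0,0,0,0, 0,0,0,0,0, 0,0,-0.05,0,0, 0,0,-0.15,0,0, -0.15,0,0,0,0, -0.05,0,0,0,0, 0,0,0,0,0]'
python3 -m pendant '[0,0,0,0,0, 0,0,0,0,0]'
python3 - <<'E'
from h import *
st=env.state();im=snap('wrist','w17.png');print(st['eef_pos'])
V,m=view('wrist',st)
for n,z in (('lid',164.),('crucible',117.),('ring',124.),('beaker',56.)):
    b=pick(n,'wrist',np.array((669.6,149.5,z)),V,m)
    if b: print(n,b[0],b[2],fit(n,[(V,m,b[1])],(669.6,149.5,z),z)[0])
s=snap('scene','e_scene.png');V,m=view('scene')
b=pick('lid','scene',np.array((669.6,149.5,164.)),V,m);print('scene lid',b)
c=cv2.resize(s[130:250,260:400],None,fx=5,fy=5,interpolation=cv2.INTER_CUBIC);cv2.imwrite('pics/e_crop.png',c[:,:,::-1])
for n in('mortar','flask','wash_bottle'): print(n,[(np.round(d['xyz']),round(d['confidence'],2)) for d in env.landmark_of(n,'scene')[:1]])
E
```

```text
t: 38.92
eef_pos: [588.9, 149.8, 256.2]
tcp_rot: [-3.142, -0.001, 0.001]
ft_force: [0.7, 0.3, 0.4]
opening: 0.503
t: 39.17
eef_pos: [590.4, 149.6, 255.0]
tcp_rot: [3.141, 0.0, 0.0]
ft_force: [0.8, -0.9, 0.7]
opening: 0.503
[590.36997596 149.55355935 254.95542604]
lid 1.2318125581143142 0.68 [670.45634713 149.94550798]
crucible 201.60224666583966 0.28 [652.54376895 -31.67326035]
ring 0.594603927797662 0.67 [669.43372367 148.98869474]
scene lid None
mortar [(array([ 459., -148.,    1.]), 0.74)]
flask [(array([649., 351.,   2.]), 0.94)]
wash_bottle [(array([ 660., -394.,   -2.]), 0.81)]
```

View pics/w17.png

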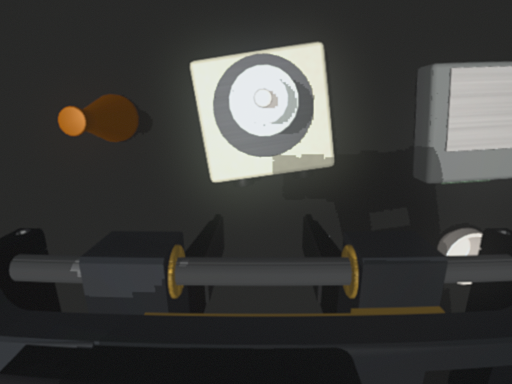

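View pics/e_crop.png

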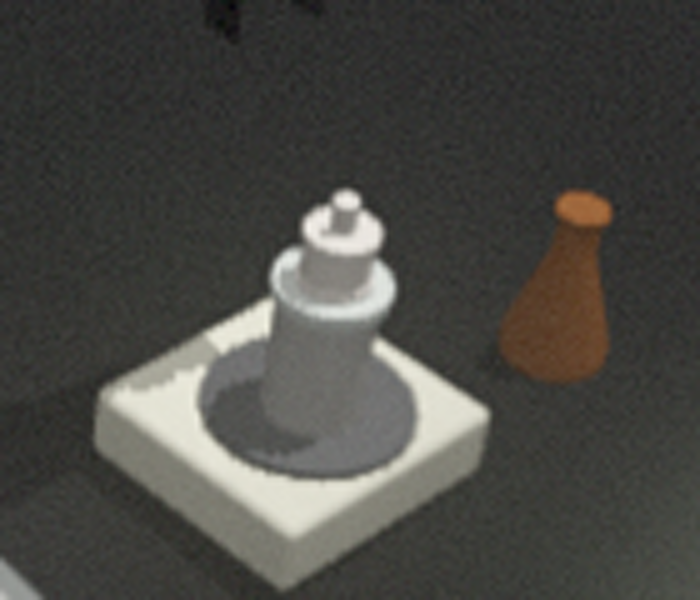

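The scene crop shows all four pieces stacked straight: the lid is flat on the crucible rim with its knob at (345,205). The wrist view shows the stack concentric at (263,100), and the bystanders have not moved. Handing in.

```bash
python3 -c "
from cell import env
print(env.job_done())"
```

```text
the job is handed in; nothing more can be done
None
```

The steam bath is built on the hotplate and handed in at about 39 s of the 102 s allowed. I placed the beaker, then the ring, the white crucible and the lid, each lowered to gentle contact (at most about 10 N) before release.

**Seating heights:** every piece touched down within about 0.1 mm of its computed height. The tool was at z = 93.4, 127.1, 146.8 and 175.8 mm for beaker, ring, crucible and lid.

**Position:** the stack is centred at about (669.5, 149.3), roughly 1.5 mm from the measured plate centre of (668, 148.5). The last wrist and scene pictures show it straight and concentric, with the gripper clear.

**Bystanders:** the mortar, flask and wash bottle read within a few millimetres of their first positions, which is within the networks' accuracy.

**Checks that failed or disagreed:**
- The networks missed the lid in one wrist picture, so I measured it there by brightness. They missed it again in the last scene picture, where I judged it by eye.
- In the last wrist picture the networks did not find the beaker or crucible, which were mostly hidden under the ring and lid. The crucible's only hit was a wrong, low-confidence one.
- Camera-only heights came out about 1–2 mm low for the beaker, ring and crucible once placed. This is within calibration, and the contact heights agree with the text. One earlier fit of the beaker on the bench was 3.6 mm low.

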